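Pack the sample case and hook it shut

ROBOT

A 6-joint arm with a two-finger parallel gripper is mounted at the origin on the work surface. World frame = base frame: x ahead of the robot, y to its left, z up, the work surface at z = 0. Lengths are in m, angles in rad, forces in N, time in s.
With the tool pointing down it reaches from about 0.425 to 0.95 m from the base axis. Payload 14.7 kg.
Tool frame: the origin (TCP) lies between the finger pads; the fingertips stand 25 mm ahead of it and the grasp point (between the pads) lies 6 mm ahead of it; z points along the fingers, y is the line along which they close (so a half turn about z gives the same grasp; the last joint's range is limited). The gripper opens to 85 mm and grips with 20 to 120 N. Pads are 22 mm wide; open, the fingers measure 114 mm over their backs; the gripper's body (76 mm by 85 mm) begins 54 mm behind the grasp point. The pads swing forward as they close: fully open they stand 13 mm farther back than shut.
Start: joints at [-1.271, 0.48, 1.596, -0, 1.065, -0.047], TCP at [0.221, -0.611, 0.256] pointing down, gripper open.
Joint ranges: [-2.75, 2.75], [-0.82, 2.05], [0.23, 2.67], [-1.56, 4.7], [0.09, 2.69], [-2.92, 2.92]. Speed limits (rad/s): [1.89, 1.89, 2.39, 3.01, 3.01, 3.01].

INTERFACE

Orientations are given as a unit quaternion [x, y, z, w].
In Python, from rig import manip gives the robot as it stands.
- The arm moves only by the tool arm_command, never from a script. Its argument "plan" is a list that holds one entry, the list of rows, each a list of 7 numbers: the shift along the tool's x, y, z each as a share of 1 m, from -1 to 1, then the turn, a rotation vector about the tool's x, y, z each as a share of 30 degrees, from -1 to 1, then the opening, from 0 (shut) to 1 (fully open). A call has 1 to 12 rows; each row shifts and turns the commanded pose from where the row before left it, along the tool's axes as they then stand; what a row does not reach is not made up. A row lasts 1/10 s, in which the tool goes at most 50 mm and 8.59 degrees, less where a joint would pass 70% of its speed; a pose out of reach is approached as far as the arm can. A call with a number of a shift or a turn outside -1 to 1 is refused whole. A call with a gripper value outside its range is refused whole. The fingers move at their own pace and stop on an object; the grip force is fixed at half the most. Time passes only in rows, so rows that do not move let the fingers close. It gives the time, the measured TCP pose, the force, the opening and the grip force at its end, in the units of the state.
- manip.get_state(): the state, without advancing time (a new reading comes with each control period).
- manip.capture(name): name is "scene" or "top" or "wrist"; returns a dict with "image" (480x640x3 uint8, red, green, blue), "fovy" (degrees; the focal length in pixels is half the picture's height over the tangent of half this angle, whatever the lens; pixels are square), "cx", "cy" (the principal point, pixels), "world_from_camera" (4x4, takes a point from camera to world coordinates); the wrist camera has in their place "mount" (4x4, takes a point from camera to tool coordinates, whose origin is the TCP and whose axes are the flange's). Camera axes: x right, y up, looking along -z (the intrinsics and any distortion apply to the point x, -y, -z); pixel columns grow to the right and rows downward; lengths in m; the calibration is good to about 2 mm. A picture is of the moment at which its call begins: read the wrist's pose just before it. There is no depth.
- manip.job_done(): hands the job in; it is judged then, once.
The state is a dict: "t": time; "joints": joint angles; "qvel": joint speeds; "tau": joint torques, N m; "position": TCP position; "orientation": TCP orientation; "force": force on the tool from outside, world axes, zero at the start; "torque": the same for the moment, N m; "width": opening from 0.0 (shut) to 1.0 (fully open); "grip_force": force on a finger pad.
Only numpy, scipy, OpenCV 4.12 (cv2) and the standard library are available. Lean on these libraries where they do the work, as an engineer would, in place of code of your own. Each camera call takes 0.05 s, during which the arm holds its last target. There are 200 camera calls.

TASK

Pack the sample case: stand the loose oval grommet in the case's large pocket and the loose round cap in its small pocket, both upright as they stand now. Then shut the lid and, after that, swing the steel hook round until it is fully home against the stud on the lid. Leave the other parts and things on the bench where they are.

Things in the scene. Friction and masses are not known exactly. Their poses are not given: they have to be found in the camera images.
- oval_grommet: loose black rubber grommet, oval in plan (two lobes), 56 long (its x) x 32 wide (its y); straight-sided body 26 high, blunt nipple on the -x lobe, 39 mm in all; about 60 g; on the mat (its top 4 mm above the bench), apart from the fixed row of stacks of the same part along the mat's far edge. Origin: centre of its underside, z up. Goes in the large pocket.
- round_cap: loose black rubber cap, round: flange 40 mm diameter x 6 high at the bottom, then a straight neck 30 mm diameter up to 28 mm, domed top at 36 mm; about 50 g; on the mat. Origin: centre of its underside, z up. To go in the small pocket.
- case: grey plastic case fixed to the bench, 200 (its x, away from the robot at yaw 0) x 150 (y) x 62 mm high without lid, walls 5, floor 6; a cross wall 40 mm high above the floor parts a small pocket (near the robot) from a large one (far). Lid hinged on its +y (left) top edge, standing open, leaning out to the left; hook on a ledge outside its -y (right) wall. Origin: centre of underside.
- large_pocket (a point): centre of the floor of the large pocket (the farther one), 104 (case x) x 140 (case y) x 56 mm deep; axes as the case
- small_pocket (a point): centre of the floor of the small pocket (the nearer one), 82 (case x) x 140 (case y) x 56 mm deep; axes as the case
- lid_hinge (a point): point on the lid's hinge axis, middle of the case's left top edge (62 mm above the bench); the axis runs along the case's x
- lid_push (a point): point on the outer face of the lid (face turned left when open, up when shut), 110 mm from the hinge axis and 40 mm towards the near end of the case from its middle; a clear place to push the lid. The point's z is the outward normal of that face. The lid is a plate 200 x 150 x 6 mm
- lid (a joint): angle of the lid, rad: 0 shut flat on the case, grows as it opens to the left, 1.57 upright, stop at 2.0. Stiff hinge: the lid (150 g) stays where it is left; 1 to 2 N at its free edge swings it, so it must be pushed all the way down
- hook_pivot (a point): pivot of the swing hook, on the ledge at the right of the case, at half thickness of the hook (75 mm above the bench); vertical axis
- hook_knob (a point): centre of the top of the hook's grip knob, an upright steel pin 12 mm diameter, 36 mm tall above the hook's bar (bar top 79 mm, pin top 115 mm above the bench), 37 mm from the pivot; moves with the hook, whose flat arm is about 74 mm long and ends in a J that curls sideways in plane
- stud (a point): top centre of the headed steel stud on the lid near its free edge, 16 mm tall, head 14 mm diameter; its top is 84 mm above the bench when the lid is shut. The hook's J end catches round it
- hook (a joint): angle of the hook, rad: 0 fully home round the stud (stop), grows as it swings open clockwise seen from above, away from the case; stays where it is left, about 1 N at the knob moves it. To close, swing the knob counter-clockwise (seen from above) about the pivot by this angle
- square_foot: bystander on the mat: square black rubber foot 36 x 36 x 22 mm; origin centre of underside
- sleeve: bystander on the mat: plain black tube, 28 mm diameter, 46 mm tall; origin centre of underside
- marker: bystander: marker pen lying on the bare bench between mat and case, 125 mm long along its x, 14 mm thick; origin under its middle
- gauge: bystander: steel gauge block 50 x 30 x 30 mm with a 20 mm pin on top, beyond the case; origin centre of underside
- pen_pot: bystander: white pot 70 mm diameter, 95 mm tall, standing left of the case; origin centre of underside

How it is judged:
By the outcome, as a careful person would: the job done as asked, in the order asked, and still so for the second after the job is handed in, with the robot touching nothing.
It also fails if it takes over 72 s, if anything falls off the work surface, if the arm or the gripper's body presses on something with over 40 N, if the wrist force passes 120 N, or if a joint passes its speed limit or range.

## Working session

There is one attempt and no reset: what is moved stays moved. The work goes in short steps, Python scripts to look and compute and a tool call to move; the robot and the scene stay as the last step left them, time stands still between calls to the robot, and variables do not carry over. Pictures are saved under pics/ and viewed, at most 10 in all, crops included, and the job is handed in when it is done.

Besides the shell and the picture viewer there is one more tool, called after "Emit:" by a JSON object that holds its "api" and its "payload", one argument or row to a line. arm_command: Moves the arm, as the interface text tells. Shift numbers are shares of 1 m and turn numbers shares of 30 degrees, none past 1 either way. Its arguments: {"type":"object","properties":{"plan":{"type":"array"}},"required":["plan"]}

```bash
mkdir -p pics; ls
cat > h.py <<'E'
import numpy as np, cv2, json
from rig import manip
def cap(n,f=None):
    c=manip.capture(n)
    if f: cv2.imwrite('pics/'+f,c['image'][:,:,::-1])
    return c
E
python3 - <<'E'
from h import *
for n in ('scene','top','wrist'):
    s=manip.get_state(); c=cap(n,n+'0.png')
    print(n,{k:(np.round(v,4).tolist() if not isinstance(v,str) else v) for k,v in c.items() if k!='image'})
print(s)
E
```

```text
pics
scene {'fovy': 52.2868, 'cx': 313.4673, 'cy': 236.8047, 'world_from_camera': [[-0.3337, -0.661, 0.6722, 1.3304], [0.9426, -0.2435, 0.2285, 0.2962], [0.0126, 0.7098, 0.7043, 0.8796], [0.0, 0.0, 0.0, 1.0]]}
top {'fovy': 50.1258, 'cx': 315.1679, 'cy': 238.1947, 'world_from_camera': [[0.0082, 0.9753, -0.2206, 0.3518], [-1.0, 0.0071, -0.0055, 0.0401], [-0.0037, 0.2206, 0.9753, 1.1369], [0.0, 0.0, 0.0, 1.0]]}
wrist {'fovy': 70.7578, 'cx': 324.3878, 'cy': 238.9081, 'mount': [[0.0013, 0.9632, 0.2687, 0.0685], [1.0, -0.0012, -0.0006, -0.0012], [-0.0002, 0.2687, -0.9632, -0.1167], [0.0, 0.0, 0.0, 1.0]]}
{'t': 0.1, 'joints': array([-1.27063221e+00,  4.80775242e-01,  1.59681486e+00, -7.40019549e-06,
        1.06509752e+00, -4.66245768e-02]), 'qvel': array([ 0.00081705, -0.00113988, -0.00169793, -0.00179319,  0.00039019,
       -0.00100068]), 'tau': array([ 2.34042054e-04, -9.52258587e+01, -4.31042111e+01, -6.56795237e-05,
        5.22727350e-03,  2.58087056e-05]), 'position': array([ 0.22082226, -0.6109745 ,  0.25573109]), 'orientation': array([ 9.85004370e-01,  1.72528525e-01, -7.24286613e-05, -5.42681228e-04]), 'force': array([0.29272248, 0.18275865, 0.12445182]), 'torque': array([-0.05221111,  0.01146934,  0.01188328]), 'grip_force': 0.0, 'width': 1.0003663141886816}
```

View pics/top0.png

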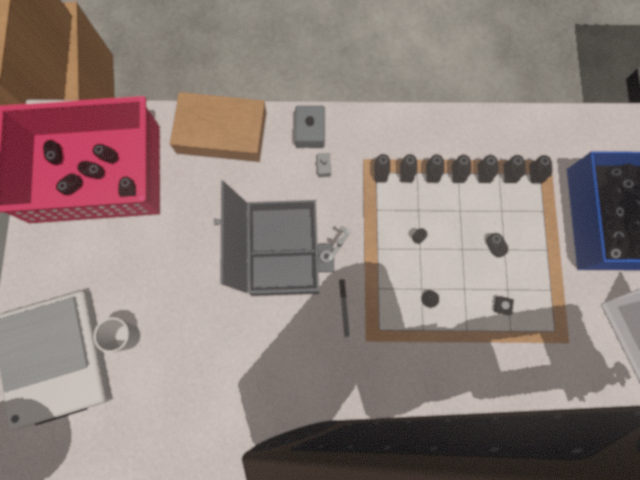

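View pics/scene0.png

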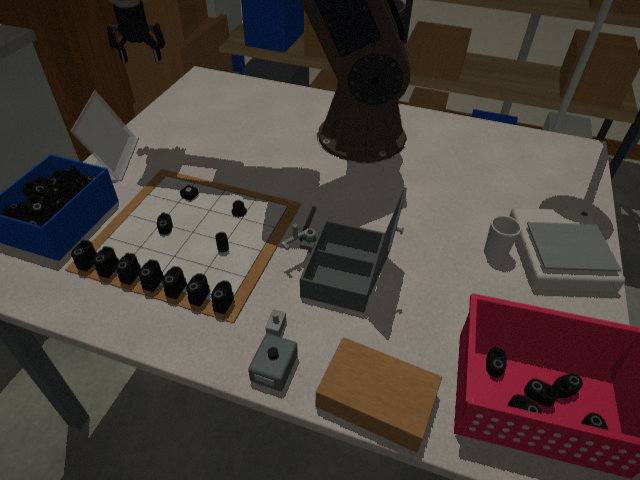

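The top view shows the mat parts: sleeve at about (418,236), oval grommet (497,244), round cap (430,298) and square foot (503,305). It also shows the case at (282,247), the open lid on its left, and the hook (326,256)–(345,232). The scene view confirms the layout.

```bash
cat >> h.py <<'E'
from scipy.spatial.transform import Rotation as R
def T(s):
    m=np.eye(4); m[:3,:3]=R.from_quat(s['orientation']).as_matrix(); m[:3,3]=s['position']; return m
def cam(n,f=None):
    s=manip.get_state(); c=cap(n,f)
    c['M']=T(s)@c['mount'] if n=='wrist' else np.array(c['world_from_camera'])
    c['f']=240/np.tan(np.radians(c['fovy']/2)); return c
def ray(c,u,v):
    d=c['M'][:3,:3]@np.array([(u-c['cx'])/c['f'],-(v-c['cy'])/c['f'],-1]); return c['M'][:3,3],d/np.linalg.norm(d)
def onz(c,u,v,z):
    o,d=ray(c,u,v); return o+d*(z-o[2])/d[2]
def proj(c,p):
    q=np.linalg.inv(c['M'])@np.append(p,1); return np.array([c['cx']+c['f']*q[0]/-q[2],c['cy']-c['f']*q[1]/-q[2]])
def tri(*cuv):
    A=np.zeros((3,3));b=np.zeros(3);L=[]
    for c,u,v in cuv:
        o,d=ray(c,u,v);P=np.eye(3)-np.outer(d,d);A+=P;b+=P@o;L.append((P,o))
    x=np.linalg.solve(A,b);return x,[float(np.linalg.norm(P@(x-o))) for P,o in L]
def blobs(img,thr=60,box=(0,0,640,480),amin=60):
    g=img.max(2); m=np.zeros_like(g); x0,y0,x1,y1=box
    m[y0:y1,x0:x1]=(g[y0:y1,x0:x1]<thr)*255
    cs,_=cv2.findContours(m,cv2.RETR_EXTERNAL,cv2.CHAIN_APPROX_NONE)
    return [k for k in cs if cv2.contourArea(k)>amin]
E
python3 - <<'E'
from h import *
c=cam('top')
for k in blobs(c['image'],60,(375,190,555,325)):
    r=cv2.minAreaRect(k); print(np.round(r[0]),np.round(r[1]),cv2.contourArea(k),onz(c,*r[0],.02).round(3))
for n,u,v,z in (('near-left rim',250,291,.062),('nr',318,291,.062),('fr',315,201,.062),('fl',249,202,.062),('knob',326,256,.1),('J',343,232,.075),('marker top',342,281,.01),('marker bot',347,334,.01),('pot',112,334,.09),('gauge',323,163,.03),('lidfree',223,184,.18),('lidfree n',222,290,.18)):
    print(n,onz(c,u,v,z).round(3))
im=c['image'][170:320,200:380]; cv2.imwrite('pics/case0.png',cv2.resize(im[:,:,::-1],None,fx=4,fy=4,interpolation=cv2.INTER_CUBIC))
E
```

```text
near-left rim [0.48  0.182 0.062]
nr [0.481 0.039 0.062]
fr [0.678 0.047 0.062]
fl [0.675 0.191 0.062]
knob [0.549 0.023 0.1  ]
J [ 0.606 -0.013  0.075]
marker top [ 0.51  -0.014  0.01 ]
marker bot [ 0.395 -0.024  0.01 ]
pot [0.388 0.453 0.09 ]
gauge [0.779 0.03  0.03 ]
lidfree [0.676 0.227 0.18 ]
lidfree n [0.468 0.219 0.18 ]
```

View pics/case0.png

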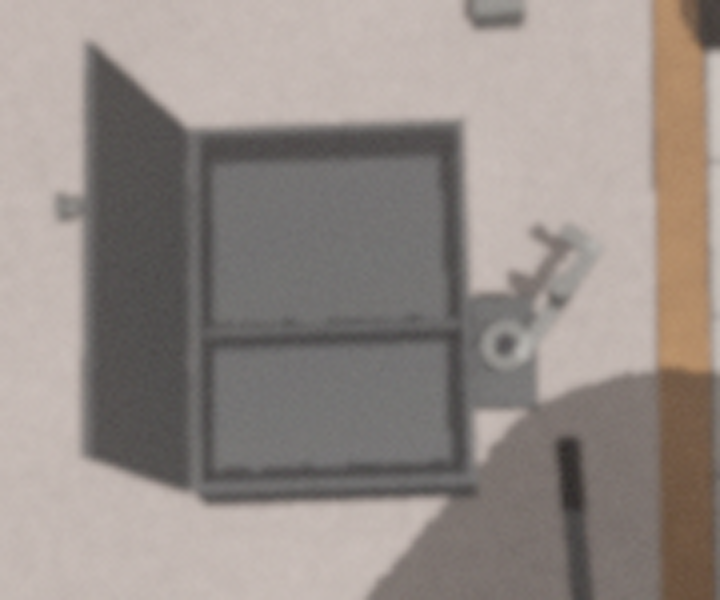

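The crop shows the case rim square at yaw of about 2°, the lid open, and the hook pivot at top px (326.5,256). The hook arm points up and right, with its J near (343,232).

Run:
```python
from h import *
c=cam('top'); print(c['image'][244,497],c['image'][298,430],c['image'][250,470],c['image'][320,470])
for k in blobs(c['image'],85,(375,190,545,325),40):
    r=cv2.minAreaRect(k); print(np.round(r[0]),np.round(r[1]),r[2],cv2.contourArea(k),onz(c,*r[0],.02).round(3))
```

```text
[85 80 76] [71 66 63] [185 178 173] [135 128 121]
[503. 306.] [18. 15.] 14.03624439239502 214.5 [ 0.458 -0.362  0.02 ]
[430. 298.] [14. 15.] 90.0 165.0 [ 0.473 -0.203  0.02 ]
[497. 245.] [21. 15.] 63.43495178222656 176.0 [ 0.593 -0.357  0.02 ]
[419. 235.] [ 8. 13.] 45.0 91.5 [ 0.613 -0.185  0.02 ]
```

Emit:
{"api": "arm_command", "payload": {
  "plan": [
    [[0.037,-0.02,-0.005,0,0,0,1],[0.037,-0.02,-0.005,0,0,0,1],[0.037,-0.02,-0.005,0,0,0,1],[0.037,-0.02,-0.005,0,0,0,1],[0.037,-0.02,-0.005,0,0,0,1],[0.037,-0.02,-0.005,0,0,0,1],[0.037,-0.02,-0.005,0,0,0,1],[0.037,-0.02,-0.005,0,0,0,1],[0.037,-0.02,-0.005,0,0,0,1],[0.037,-0.02,-0.005,0,0,0,1],[0,0,0,0,0,0,1],[0,0,0,0,0,0,1]]
  ]
}}

```text
t: 1.45
position: [0.5014, -0.2966, 0.3063]
orientation: [0.985, 0.174, -0.0, 0.0]
force: [-0.9, -1.1, -0.7]
width: 0.998
grip_force: 0.0
```

Run:
```python
from h import *
s=manip.get_state();print(s['position'].round(4),s['orientation'].round(4),s['force'].round(1))
c=cam('wrist','w1.png')
for k in blobs(c['image'],85,(0,0,640,480),300):
    r=cv2.minAreaRect(k); print(np.round(r[0]),np.round(r[1]),round(r[2]),cv2.contourArea(k),onz(c,*r[0],.02).round(3))
```

```text
[ 0.5014 -0.2966  0.3063] [ 9.848e-01  1.736e-01 -1.000e-04  0.000e+00] [-0.9 -1.1 -0.7]
[540. 468.] [22. 42.] 90 478.0 [ 0.232 -0.745  0.02 ]
[627. 323.] [46. 24.] 90 556.0 [ 0.489 -0.729  0.02 ]
[319. 384.] [639. 189.] 0 71830.5 [ 0.258 -0.377  0.02 ]
[364. 251.] [31. 33.] 34 868.5 [ 0.462 -0.363  0.02 ]
[248. 198.] [33. 33.] 90 810.0 [ 0.477 -0.208  0.02 ]
[608. 222.] [127.  62.] 90 3974.0 [ 0.599 -0.628  0.02 ]
[402. 148.] [51. 33.] 90 1345.5 [ 0.593 -0.358  0.02 ]
[ 94. 159.] [ 15. 106.] 5 1299.0 [ 0.458 -0.027  0.02 ]
[154. 137.] [83. 77.] 71 1405.5 [ 0.506 -0.087  0.02 ]
[598. 147.] [ 72. 238.] 28 13659.0 [ 0.671 -0.569  0.02 ]
[544.  30.] [ 61. 129.] 90 4342.0 [ 0.754 -0.45   0.02 ]
[293.  69.] [124. 138.] 5 1278.0 [ 0.628 -0.213  0.02 ]
[179.  27.] [29. 62.] 12 1191.0 [ 0.624 -0.087  0.02 ]
[44. 60.] [120.  87.] 90 6157.5 [0.544 0.042 0.02 ]
```

View pics/w1.png

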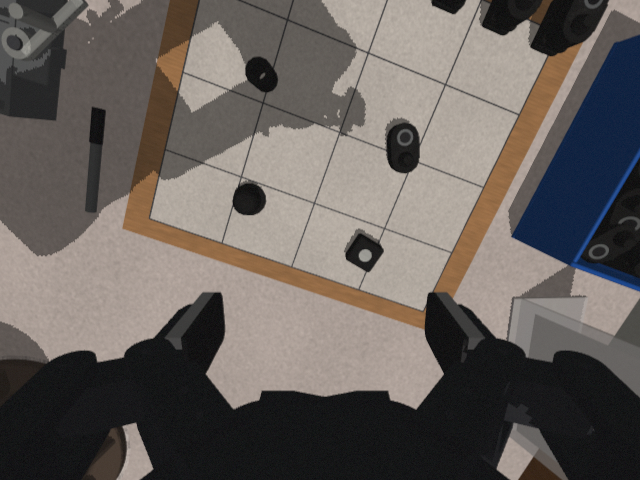

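The wrist view shows the grommet at (402,148) with its ring-topped nipple lobe upward at (404,137). The cap is at (248,198), the square foot at (364,251), the sleeve at (261,74) and the marker at (95,160). I'll move in closer over the grommet.

Emit:
{"api": "arm_command", "payload": {
  "plan": [
    [[0.0164,0.0222,0.034,0,0,0,1],[0.0164,0.0222,0.034,0,0,0,1],[0.0164,0.0222,0.034,0,0,0,1],[0.0164,0.0222,0.034,0,0,0,1],[0,0,0,0,0,0,1],[0,0,0,0,0,0,1]]
  ]
}}

```text
t: 2.1
position: [0.5915, -0.3595, 0.169]
orientation: [0.985, 0.172, -0.001, -0.001]
force: [-0.7, 0.1, 1.0]
width: 1.002
grip_force: 0.0
```

Run:
```python
from h import *
s=manip.get_state();print(s['position'].round(4),s['orientation'].round(4))
c=cam('wrist','w2.png')
for k in blobs(c['image'],95,(200,100,440,380),500):
    r=cv2.minAreaRect(k); print(np.round(r[0]),np.round(r[1]),round(r[2]),cv2.contourArea(k))
cv2.imwrite('pics/w2c.png',cv2.resize(c['image'][100:380,180:460,::-1],(560,560)))
```

```text
[ 0.5915 -0.3595  0.169 ] [ 9.851e-01  1.718e-01 -1.000e-03 -9.000e-04]
[283. 360.] [46. 46.] 16 1619.0
[430. 338.] [ 36. 103.] 22 773.5
[326. 232.] [79. 43.] 77 2453.0
[229. 238.] [ 32. 288.] 13 1726.0
```

View pics/w2c.png

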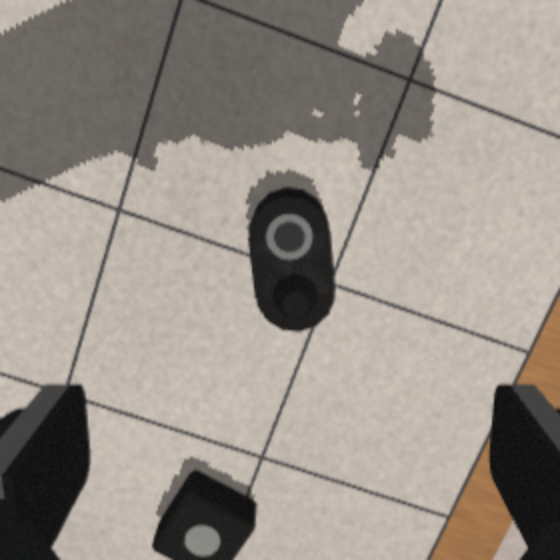

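The crop shows the oval body centred near full px (326,232), the grey ring at (324.5,218.5) and a darker lobe at (328,247). The long axis is about 6° off tool x.

```bash
cat >> h.py <<'E'
def old(f,pos,q):
    w=manip.capture('wrist'); w['image']=cv2.imread('pics/'+f)[:,:,::-1]
    w['M']=T(dict(position=pos,orientation=q))@w['mount']; w['f']=240/np.tan(np.radians(w['fovy']/2)); return w
def fit(c,k,z):
    p=np.array([onz(c,*q[0],z)[:2] for q in k])*1000
    m=cv2.moments(p.astype(np.float32).reshape(-1,1,2)); r=cv2.minAreaRect(p.astype(np.float32)); cen=np.array([m['m10'],m['m01']])/m['m00']
    return cen.round(1),np.round(r[1],1),0.5*np.degrees(np.arctan2(2*m['mu11'],m['mu20']-m['mu02'])).round(1)
E
python3 - <<'E'
from h import *
a=old('w1.png',[.5014,-.2966,.3063],[.9848,.1736,-.0001,0]); s=manip.get_state()
b=old('w2.png',s['position'],s['orientation'])
ctr={}
for nm,c,box in (('a',a,(375,110,430,185)),('b',b,(290,180,365,285))):
    for t in (60,75,90):
        for k in blobs(c['image'],t,box,300):
            print(nm,t,cv2.boundingRect(k),[fit(c,k,z) for z in (.004,.03)])
    x0,y0,x1,y1=box; g=c['image'][y0:y1,x0:x1].max(2)
    k=max(blobs(c['image'],75,box,300),key=cv2.contourArea); m=np.zeros(c['image'].shape[:2],np.uint8); cv2.drawContours(m,[k],-1,255,-1)
    m=cv2.erode(m,np.ones((5,5))); ys,xs=np.where((m>0)&(c['image'].max(2)>85)); print('ring',xs.mean(),ys.mean(),len(xs)); ctr[nm]=(c,xs.min()/2+xs.max()/2,ys.min()/2+ys.max()/2)
x,e=tri(ctr['a'],ctr['b']);print('ring xyz',x,e)
# mat height via cap in old view & foot
for k in blobs(a['image'],75,(225,175,275,225),300): print('cap',cv2.boundingRect(k),fit(a,k,.004),fit(a,k,.03))
E
```

```text
a 60 (386, 123, 34, 50) [(array([ 593.9, -361.5]), array([56.7, 39. ]), np.float64(26.85)), (array([ 592.1, -355.9]), array([53.1, 36.6]), np.float64(26.85))]
a 75 (386, 122, 34, 51) [(array([ 594. , -361.4]), array([57.9, 39.3]), np.float64(27.45)), (array([ 592.2, -355.9]), array([54.3, 36.8]), np.float64(27.45))]
a 90 (386, 122, 35, 53) [(array([ 594. , -361.4]), array([60.6, 40.5]), np.float64(28.25)), (array([ 592.3, -355.9]), array([56.8, 38. ]), np.float64(28.25))]
ring 404.63513513513516 137.32432432432432 74
b 60 (305, 194, 42, 71) [(array([ 589.3, -360.3]), array([63.1, 34.8]), np.float64(25.05)), (array([ 595.4, -358. ]), array([57.3, 31.6]), np.float64(25.05))]
b 75 (304, 194, 43, 71) [(array([ 589.4, -360.3]), array([63.1, 34.9]), np.float64(25.0)), (array([ 595.5, -358. ]), array([57.3, 31.7]), np.float64(25.0))]
b 90 (304, 193, 45, 72) [(array([ 589.5, -360.2]), array([64.5, 37.1]), np.float64(25.1)), (array([ 595.6, -357.9]), array([58.6, 33.7]), np.float64(25.1))]
ring 324.2916666666667 217.87916666666666 240
ring xyz [ 0.60398937 -0.3537352   0.02871479] [0.00018836861714239086, 0.00018836861714222392]
cap (233, 183, 33, 32) (array([ 471.6, -205.8]), array([38.8, 40.7]), np.float64(-33.3)) (array([ 477.4, -209.9]), array([36.4, 38.2]), np.float64(-33.3))
```

Ring height triangulates to 28.7 mm (expected about 30). The body outline on z = 30 mm is 57×32 mm, matching the sizes given. The grommet centre is about (0.594, −0.3585) with yaw 25°. I'll grasp it.

Emit:
{"api": "arm_command", "payload": {
  "plan": [
    [[0.0027,0.0,0.02,0,0,-0.174,1],[0,0,0.04,0,0,0,1],[0,0,0.04,0,0,0,1],[0,0,0.02,0,0,0,1],[0,0,0.011,0,0,0,1],[0,0,0.004,0,0,0,1],[0,0,0,0,0,0,0.6],[0,0,0,0,0,0,0.3],[0,0,0,0,0,0,0],[0,0,0,0,0,0,0],[0,0,0,0,0,0,0],[0,0,0,0,0,0,0]]
  ]
}}

```text
t: 3.45
position: [0.5959, -0.3581, 0.0366]
orientation: [0.976, 0.217, 0.001, 0.001]
force: [-0.8, 2.0, 9.6]
width: 0.359
grip_force: 60.0
```

Emit:
{"api": "arm_command", "payload": {
  "plan": [
    [[0,0,-0.01,0,0,0,0],[0,0,-0.03,0,0,0,0],[0,0,-0.045,0,0,0,0],[0,0,-0.045,0,0,0.25,0],[0,0,-0.045,0,0,0.25,0],[0,0,-0.045,0,0,0.25,0],[0,0,-0.045,0,0,0,0],[0,0,0,0,0,0,0]]
  ]
}}

```text
t: 4.25
position: [0.5976, -0.3591, 0.3084]
orientation: [1.0, 0.023, 0.004, 0.003]
force: [0.4, -1.3, -0.5]
width: 0.359
grip_force: 59.5
```

Emit:
{"api": "arm_command", "payload": {
  "plan": [
    [[-0.008,-0.043,0,0,0,0,0],[-0.008,-0.043,0,0,0,0,0],[-0.008,-0.043,0,0,0,0,0],[-0.008,-0.043,0,0,0,0,0],[-0.008,-0.043,0,0,0,0,0],[-0.008,-0.043,0,0,0,0,0],[-0.008,-0.043,0,0,0,0,0],[-0.008,-0.043,0,0,0,0,0],[-0.008,-0.043,0,0,0,0,0],[-0.008,-0.043,0,0,0,0,0],[0,0,0,0,0,0,0],[0,0,0,0,0,0,0]]
  ]
}}

```text
t: 5.45
position: [0.4957, 0.0691, 0.3006]
orientation: [1.0, 0.024, 0.0, 0.0]
force: [1.6, -0.1, -1.3]
width: 0.36
grip_force: 59.8
```

Run:
```python
from h import *
s=manip.get_state();print(s['position'].round(4).tolist(),s['orientation'].round(4).tolist(),s['joints'].round(2))
c=cam('wrist','w3.png')
```

```text
[0.4957, 0.0691, 0.3006] [0.9997, 0.024, 0.0002, 0.0001] [ 0.08  0.22  1.88 -0.    1.04  1.6 ]
```

View pics/w3.png

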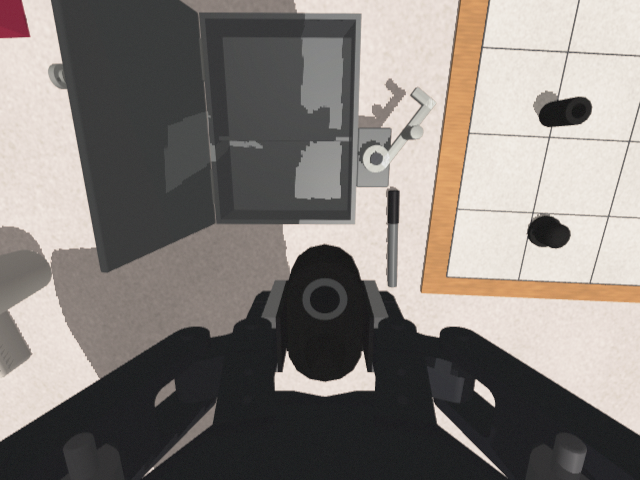

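The wrist view shows the case rim corners at (200,14), (361,14), (354,223) and (217,222). The hook pivot is at (375,159), the knob top at (417,132), the J end at about (422,96) and the stud on the lid at (57,75). The grommet is held upright.

Run:
```python
from h import *
s=manip.get_state(); c=old('w3.png',s['position'],s['orientation'])
P=[onz(c,*p,.062) for p in ((200,14),(361,14),(354,223),(217,222))]
for p in P: print(p.round(4))
print('centre',np.mean(P,0).round(4),'sizes',[np.linalg.norm(P[i]-P[(i+1)%4]).round(4) for i in range(4)],'yaw',np.degrees(np.arctan2(*(P[0]+P[1]-P[2]-P[3])[[1,0]])).round(2))
for n,u,v,z in (('pivot',375,159,.08),('knob',417,132,.115),('J',422,96,.077),('crosswall',284,141,.046),('marker a',393,188,.01),('marker b',392,287,.01)): print(n,onz(c,u,v,z).round(4))
t=cam('top'); g=t
print('pivot tri',tri((c,375,159),(t,326.5,255.75)))
for n,p in zip('fl fr nr nl'.split(),P): print(n,proj(t,p).round(1))
```

```text
[0.6743 0.1925 0.062 ]
[0.6814 0.0444 0.062 ]
[0.4844 0.0368 0.062 ]
[0.4784 0.1842 0.062 ]
centre [0.5796 0.1145 0.062 ] sizes [np.float64(0.1482), np.float64(0.1972), np.float64(0.1475), np.float64(0.1961)] yaw 2.32
pivot [0.553  0.0228 0.08  ]
knob [ 0.5782 -0.0059  0.115 ]
J [ 0.6122 -0.0165  0.077 ]
crosswall [0.5657 0.1153 0.046 ]
marker a [ 0.5179 -0.0121  0.01  ]
marker b [ 0.3899 -0.024   0.01  ]
pivot tri (array([0.5531854 , 0.02234751, 0.07970222]), [0.0004482830643637567, 0.0004482830643637358])
fl [248.4 202.3]
fr [316.3 199.6]
nr [319.2 289.6]
nl [248.9 291.9]
```

Pivot height triangulates to 79.7 mm (bar top is 79), and the case measures 197×148 at yaw 2.4°. The case centre is (0.5797, 0.1145), so the large pocket centre is (0.6227, 0.1163) and the small one (0.5257, 0.1122).

Emit:
{"api": "arm_command", "payload": {
  "plan": [
    [[0.043,-0.0137,0,0,0,0,0],[0.043,-0.0137,0,0,0,0,0],[0.043,-0.0137,0,0,0,0,0],[0,0,0.045,0,0,0,0],[0,0,0.045,0,0,0,0],[0,0,0.045,0,0,0,0],[0,0,0.045,0,0,0,0],[0,0,0,0,0,0,0],[0,0,0,0,0,0,0]]
  ]
}}

```text
t: 6.5
position: [0.6232, 0.1141, 0.1206]
orientation: [1.0, 0.022, -0.001, 0.0]
force: [0.5, -0.2, 0.1]
width: 0.357
grip_force: 59.8
```

Emit:
{"api": "arm_command", "payload": {
  "plan": [
    [[0,-0.002,0.035,0,0,0,0],[0,0,0.03,0,0,0,0],[0,0,0.01,0,0,0,0],[0,0,0.003,0,0,0,0],[0,0,0.002,0,0,0,0],[0,0,0,0,0,0,0],[0,0,0,0,0,0,0]]
  ]
}}

```text
t: 7.2
position: [0.6237, 0.1172, 0.0417]
orientation: [1.0, 0.023, 0.001, -0.0]
force: [0.7, 0.8, -1.1]
width: 0.359
grip_force: 59.9
```

Emit:
{"api": "arm_command", "payload": {
  "plan": [
    [[0,0,0.002,0,0,0,0],[0,0,0.001,0,0,0,0],[0,0,0,0,0,0,0]]
  ]
}}

```text
t: 7.5
position: [0.6234, 0.1172, 0.0386]
orientation: [1.0, 0.023, 0.001, -0.0]
force: [-3.4, -0.4, 16.4]
width: 0.362
grip_force: 62.1
```

Emit:
{"api": "arm_command", "payload": {
  "plan": [
    [[0,0,-0.001,0,0,0,0.36],[0,0,0,0,0,0,0.55],[0,0,0,0,0,0,0.7],[0,0,0,0,0,0,0.8],[0,0,-0.02,0,0,0,0.8],[0,0,-0.045,0,0,0,0.8],[0,0,-0.045,0,0,0,0.8],[0,0,-0.045,0,0,0,0.8],[0,0,-0.045,0,0,0,0.8],[0,0,-0.045,0,0,0,0.9],[0,0,-0.03,0,0,0,1],[0,0,0,0,0,0,1]]
  ]
}}

```text
t: 8.7
position: [0.6248, 0.1174, 0.3182]
orientation: [1.0, 0.023, 0.004, -0.0]
force: [-0.4, 0.2, -0.0]
width: 1.0
grip_force: 0.0
```

Run:
```python
from h import *
s=manip.get_state();print(s['position'].round(4).tolist(),s['orientation'].round(4).tolist(),s['width'])
c=cam('wrist','w4.png')
```

```text
[0.6248, 0.1174, 0.3182] [0.9997, 0.0226, 0.0036, -0.0004] 1.0003404058158798
```

View pics/w4.png

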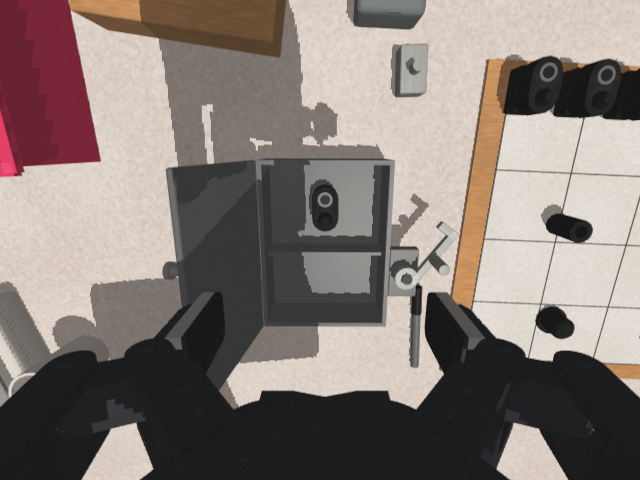

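The grommet stands upright in the large pocket, at (324,208). Case corners are (261,160), (393,160), (385,325) and (264,326), with the hook pivot at (404,278). Next is the cap.

Emit:
{"api": "arm_command", "payload": {
  "plan": [
    [[-0.0208,0.0395,0,0,0,0,1],[-0.0208,0.0395,0,0,0,0,1],[-0.0208,0.0395,0,0,0,0,1],[-0.0208,0.0395,0,0,0,0,1],[-0.0208,0.0395,0,0,0,0,1],[-0.0208,0.0395,0,0,0,0,1],[-0.0208,0.0395,0,0,0,0,1],[-0.0208,0.0395,0,0,0,0,1],[0,0,0.045,0,0,0,1],[0,0,0.045,0,0,0,1],[0,0,0.045,0,0,0,1],[0,0,0,0,0,0,1]]
  ]
}}

```text
t: 9.95
position: [0.4671, -0.2044, 0.1728]
orientation: [1.0, 0.022, -0.005, -0.003]
force: [-0.5, 0.4, 1.1]
width: 0.997
grip_force: 0.0
```

Run:
```python
from h import *
s=manip.get_state();print(s['position'].round(4).tolist(),s['orientation'].round(4).tolist())
c=cam('wrist','w5.png'); a=old('w1.png',[.5014,-.2966,.3063],[.9848,.1736,-.0001,0])
for t in (60,75,90):
    for k in blobs(c['image'],t,(225,130,425,300),500):
        print(t,cv2.boundingRect(k),cv2.minEnclosingCircle(k),[fit(c,k,z)[:2] for z in (.004,.01,.032)])
w3=old('w3.png',[.4957,.0691,.3006],[.9997,.024,.0002,.0001]); w4=old('w4.png',[.6248,.1174,.3182],[.9997,.0226,.0036,-.0004])
print('knob',tri((w3,417,132),(w4,443,268)));print('pivot',tri((w3,375,159),(w4,404,278)));print('stud',tri((w3,57,75),(w4,171,270)))
P=[onz(w4,*p,.062) for p in ((261,160),(393,160),(385,325),(264,326))]; print(np.round(P,4),np.mean(P,0))
for n,w,x,y in (('k3',w3,375,80),('k4',w4,390,215)):
    cv2.imwrite(f'pics/{n}.png',cv2.resize(w['image'][y:y+90,x-20:x+80,::-1],(400,360),interpolation=cv2.INTER_CUBIC))
cv2.imwrite('pics/k.png',np.hstack([cv2.imread('pics/k3.png'),cv2.imread('pics/k4.png')]))
```

```text
[0.4671, -0.2044, 0.1728] [0.9997, 0.0224, -0.0047, -0.0025]
60 (307, 196, 46, 48) ((327.5472106933594, 218.77139282226562), 25.005643844604492) [(array([ 471.6, -206.8]), array([41.6, 38.9])), (array([ 473. , -206.7]), array([40.7, 38.1])), (array([ 478. , -206.2]), array([37.5, 35.1]))]
75 (307, 195, 47, 49) ((327.625, 218.28125), 25.407424926757812) [(array([ 471.7, -206.8]), array([39.4, 42. ])), (array([ 473.1, -206.6]), array([38.6, 41.1])), (array([ 478. , -206.2]), array([35.5, 37.9]))]
90 (301, 177, 53, 67) ((323.5, 209.5), 35.19242858886719) [(array([ 471.8, -206.7]), array([53.9, 41.3])), (array([ 473.2, -206.6]), array([52.7, 40.4])), (array([ 478.2, -206.1]), array([48.6, 37.2]))]
knob (array([ 0.57815012, -0.00607251,  0.10812289]), [0.0005994284221987515, 0.0005994284221987489])
pivot (array([0.55234177, 0.0235825 , 0.07438871]), [0.0006983259071016198, 0.0006983259071015949])
stud (array([0.59642624, 0.23460181, 0.19523578]), [0.0012630725489636918, 0.0012630725489637378])
[[0.6755 0.1894 0.062 ]
 [0.6821 0.0474 0.062 ]
 [0.4847 0.0376 0.062 ]
 [0.4764 0.1862 0.062 ]] [0.57968381 0.11514639 0.062     ]
```

View pics/k.png

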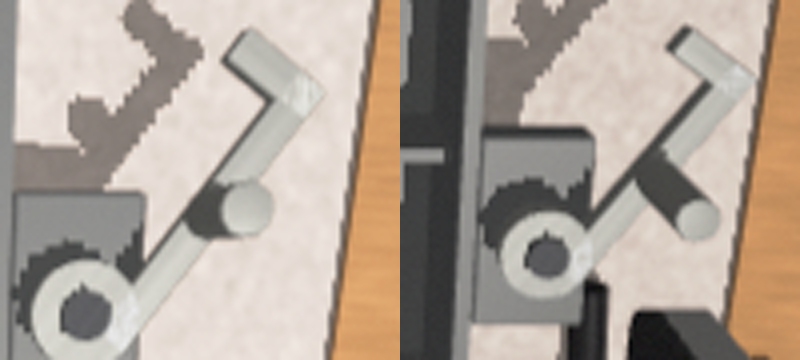

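The crops show the knob top at w3 (416.75,132) and w4 (444.5,270), and the pivot at w3 (376.5,158.5) and w4 (407,279). The cap's flange outline agrees between views on z = 4 mm with a diameter of about 40, so I'll grasp it.

Emit:
{"api": "arm_command", "payload": {
  "plan": [
    [[0.0055,0.0026,0.04,0,0,0,1],[0,0,0.045,0,0,0,1],[0,0,0.028,0,0,0,1],[0,0,0.012,0,0,0,1],[0,0,0.006,0,0,0,1],[0,0,0,0,0,0,1],[0,0,0,0,0,0,0.8]]
  ]
}}

```text
t: 10.85
position: [0.4776, -0.2089, 0.0488]
orientation: [1.0, 0.023, 0.001, 0.001]
force: [0.3, -0.4, 0.6]
width: 0.859
grip_force: 0.0
```

Run:
```python
from h import *
w3=old('w3.png',[.4957,.0691,.3006],[.9997,.024,.0002,.0001]); w4=old('w4.png',[.6248,.1174,.3182],[.9997,.0226,.0036,-.0004])
print('knob',tri((w3,416.75,132),(w4,444.5,270)));print('pivot',tri((w3,376.5,158.5),(w4,407,279.25)))
print(onz(w3,416.75,132,.115),onz(w4,444.5,270,.115),onz(w3,376.5,158.5,.079),onz(w4,407,279.25,.079))
```

```text
knob (array([ 0.57804501, -0.00491207,  0.11412722]), [2.562917235556745e-05, 2.5629172355540428e-05])
pivot (array([0.5533078 , 0.02246727, 0.08083271]), [6.48723692117899e-06, 6.487236921162978e-06])
[ 0.57799523 -0.00466079  0.115     ] [ 0.57835991 -0.00459429  0.115     ] [0.55325391 0.02218223 0.079     ] [0.55258958 0.02196103 0.079     ]
```

Emit:
{"api": "arm_command", "payload": {
  "plan": [
    [[-0.0045,-0.0024,0,0,0,0,0.8],[0,0,0.006,0,0,0,0.8],[0,0,0.003,0,0,0,0.8],[0,0,0,0,0,0,0.8]]
  ]
}}

```text
t: 11.35
position: [0.4717, -0.2062, 0.0378]
orientation: [1.0, 0.023, -0.0, -0.0]
force: [0.3, -0.7, 0.4]
width: 0.802
grip_force: 0.0
```

Emit:
{"api": "arm_command", "payload": {
  "plan": [
    [[0.001,0,-0.001,0,0,0,0.6],[0,0,0,0,0,0,0.4],[0,0,0,0,0,0,0.2],[0,0,0,0,0,0,0],[0,0,0,0,0,0,0],[0,0,0,0,0,0,0],[0,0,0,0,0,0,0]]
  ]
}}

```text
t: 12.05
position: [0.4732, -0.2063, 0.0397]
orientation: [1.0, 0.023, 0.0, 0.0]
force: [-1.7, 1.4, 7.5]
width: 0.325
grip_force: 58.7
```

Emit:
{"api": "arm_command", "payload": {
  "plan": [
    [[0,0,-0.01,0,0,0,0],[0,0,-0.04,0,0,0,0],[0,0,-0.045,0,0,0,0],[0,0,-0.045,0,0,0,0],[0.0083,-0.0395,0,0,0,0,0],[0.0083,-0.0395,0,0,0,0,0],[0.0083,-0.0395,0,0,0,0,0],[0.0083,-0.0395,0,0,0,0,0],[0.0083,-0.0395,0,0,0,0,0],[0.0083,-0.0395,0,0,0,0,0],[0.0083,-0.0395,0,0,0,0,0],[0.0083,-0.0395,0,0,0,0,0]]
  ]
}}

```text
t: 13.25
position: [0.525, 0.1142, 0.1801]
orientation: [1.0, 0.023, 0.0, -0.0]
force: [0.6, -0.1, 0.5]
width: 0.327
grip_force: 59.4
```

Emit:
{"api": "arm_command", "payload": {
  "plan": [
    [[0,0,0,0,0,0,0],[0,0,0,0,0,0,0]]
  ]
}}

```text
t: 13.45
position: [0.5248, 0.1132, 0.1797]
orientation: [1.0, 0.024, 0.0, 0.0]
force: [-0.0, -0.3, 0.3]
width: 0.325
grip_force: 59.4
```

Emit:
{"api": "arm_command", "payload": {
  "plan": [
    [[0.0005,0.0005,0.045,0,0,0,0],[0,0,0.045,0,0,0,0],[0,0,0.03,0,0,0,0],[0,0,0.01,0,0,0,0],[0,0,0.004,0,0,0,0],[0,0,0,0,0,0,0],[0,0,0,0,0,0,0]]
  ]
}}

```text
t: 14.15
position: [0.5265, 0.1119, 0.0467]
orientation: [1.0, 0.022, 0.001, -0.0]
force: [0.5, -0.3, 0.0]
width: 0.325
grip_force: 59.4
```

Emit:
{"api": "arm_command", "payload": {
  "plan": [
    [[0,0,0.003,0,0,0,0],[0,0,0.001,0,0,0,0],[0,0,0,0,0,0,0]]
  ]
}}

```text
t: 14.45
position: [0.5259, 0.1121, 0.0417]
orientation: [1.0, 0.023, 0.0, -0.0]
force: [0.6, -0.7, 3.6]
width: 0.323
grip_force: 59.8
```

Emit:
{"api": "arm_command", "payload": {
  "plan": [
    [[0,0,0,0,0,0,0.4],[0,0,0,0,0,0,0.6],[0,0,0,0,0,0,0.7],[0,0,0,0,0,0,0.75],[0,0,-0.02,0,0,0,0.75],[0,0,-0.045,0,0,0,0.75],[0,0,-0.045,0,0,0,0.75],[0,0,-0.045,0,0,0,0.75],[0,0,-0.045,0,0,0,0.75],[0,0,-0.045,0,0,0,0.5],[0,0,0,0,0,0,0.2],[0,0,0,0,0,0,0]]
  ]
}}

```text
t: 15.65
position: [0.5259, 0.112, 0.2874]
orientation: [1.0, 0.023, 0.001, -0.0]
force: [0.9, 0.4, -1.2]
width: 0.242
grip_force: 0.0
```

Run:
```python
from h import *
s=manip.get_state();print(s['position'].round(4).tolist(),s['orientation'].round(4).tolist(),s['width'])
c=cam('wrist','w6.png'); t=cam('scene','s6.png')
cv2.imwrite('pics/v6.png',np.hstack([cv2.resize(c['image'][:,60:500],(440,480)),cv2.resize(t['image'][180:320,280:420],(360,360)).repeat(1,0) if 0 else cv2.copyMakeBorder(cv2.resize(t['image'][180:320,280:420],(360,360)),60,60,0,0,0)])[:,:,::-1])
```

```text
[0.5259, 0.112, 0.2874] [0.9997, 0.0226, 0.0011, -0.0001] 0.24175991027695096
```

View pics/v6.png

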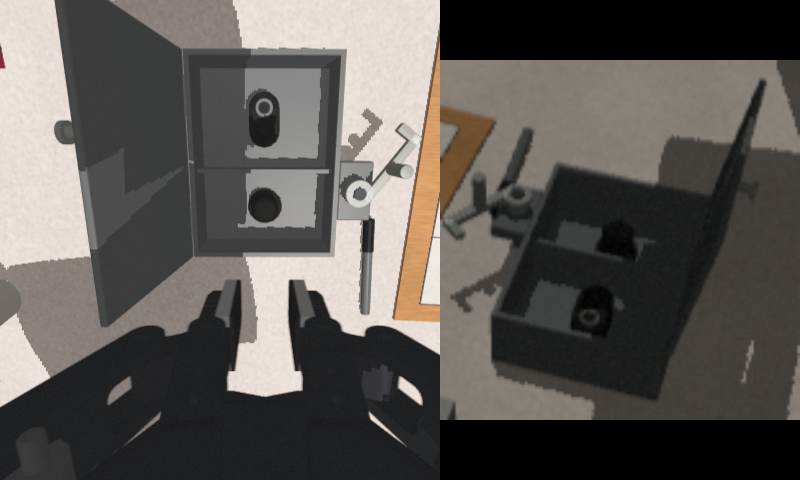

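Both parts stand upright in their pockets: grommet at (262,120) and cap at (264,205) in the wrist half. The hook is still open. I'll go over to the left of the lid with the fingers shut.

Emit:
{"api": "arm_command", "payload": {
  "plan": [
    [[0,0,0,0,0,0,0],[0.0055,-0.043,0,0,0,0,0],[0.0055,-0.043,0,0,0,0,0],[0.0055,-0.043,0,0,0,0,0],[0.0055,-0.043,0,0,0,0,0],[0,0,0,0,0,0,0],[0,0,0.045,0,0,0,0],[0,0,0.045,0,0,0,0],[0,0,0,0,0,0,0],[0,0,0,0,0,0,0]]
  ]
}}

```text
t: 16.75
position: [0.5394, 0.2843, 0.196]
orientation: [1.0, 0.022, -0.001, 0.001]
force: [0.5, 0.7, 0.7]
width: -0.003
grip_force: 0.0
```

Emit:
{"api": "arm_command", "payload": {
  "plan": [
    [[0,0.02,0,0,0,0,0],[0,0.018,0,0,0,0,0],[0,0.018,0,0,0,0,0],[0,0.018,0,0,0,0,0],[0,0,0,0,0,0,0]]
  ]
}}

```text
t: 17.25
position: [0.5442, 0.2085, 0.1986]
orientation: [1.0, 0.022, 0.001, -0.0]
force: [-4.5, -0.3, 17.6]
width: 0.003
grip_force: 7.6
```

Run:
```python
from h import *
s=manip.get_state();print(s['force'].round(1),s['torque'].round(2),s['position'].round(4))
c=cam('wrist','w7.png'); t=cam('scene','s7.png'); p=cam('top','t7.png')
a=cv2.cvtColor(p['image'],cv2.COLOR_RGB2GRAY).astype(int); b=cv2.cvtColor(cv2.imread('pics/top0.png')[:,:,::-1],cv2.COLOR_RGB2GRAY).astype(int)
v=np.hstack([cv2.resize(c['image'],(400,300)),cv2.resize(t['image'][120:330,250:530],(400,300))])
v=np.vstack([v,np.hstack([cv2.resize(p['image'][150:330,180:420],(400,300)),np.zeros((300,400,3),np.uint8)])])
cv2.imwrite('pics/v7.png',v[:,:,::-1])
```

```text
[-4.5 -0.3 17.6] [-0.3   0.54 -0.08] [0.5442 0.2085 0.1986]
```

View pics/v7.png

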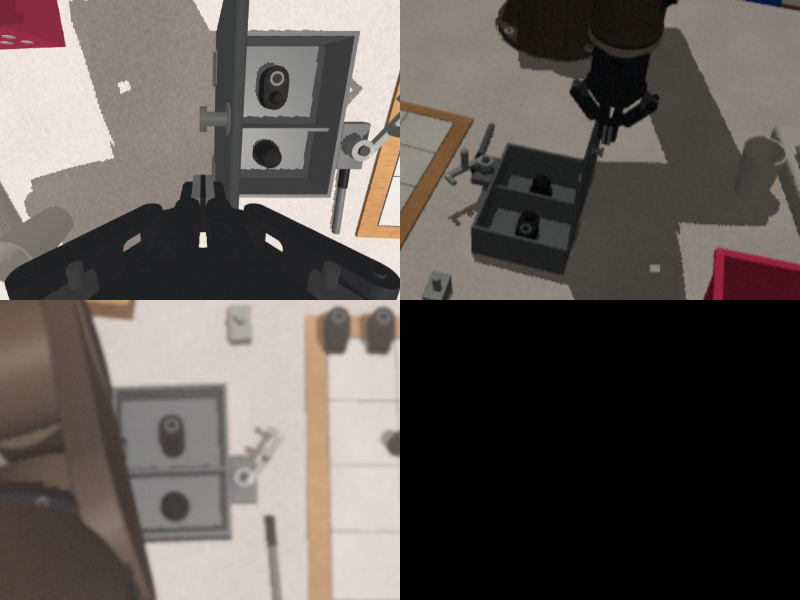

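The lid stands upright (wrist half: lid plate around x≈230), and its top edge sits under the flared finger linkage. That explains the upward force. I'll back off, rise about 20 mm, and push nearer the free edge.

Emit:
{"api": "arm_command", "payload": {
  "plan": [
    [[0,-0.004,-0.01,0,0,0,0],[-0.003,0,-0.012,0,0,0,0],[0,0,0,0,0,0,0]]
  ]
}}

```text
t: 17.7
position: [0.5406, 0.2147, 0.2205]
orientation: [1.0, 0.023, 0.001, -0.0]
force: [0.1, 0.1, 0.1]
width: 0.0
grip_force: 0.0
```

Emit:
{"api": "arm_command", "payload": {
  "plan": [
    [[0,0.0194,0.003,0,0,0,0],[0,0.0194,0.003,0,0,0,0],[0,0.0155,0.0065,0,0,0,0],[0,0.0155,0.0065,0,0,0,0],[0,0,0,0,0,0,0]]
  ]
}}

```text
t: 18.2
position: [0.5426, 0.1431, 0.1982]
orientation: [1.0, 0.022, -0.001, 0.0]
force: [-0.1, 1.1, -0.1]
width: 0.001
grip_force: 0.0
```

Emit:
{"api": "arm_command", "payload": {
  "plan": [
    [[0,0.012,0.009,0,0,0,0],[0,0.012,0.009,0,0,0,0],[0,0.009,0.013,0,0,0,0],[0,0.009,0.013,0,0,0,0],[0,0.005,0.015,0,0,0,0],[0,0.005,0.015,0,0,0,0],[0,0,0.01,0,0,0,0],[0,0,0,0,0,0,0]]
  ]
}}

```text
t: 19.0
position: [0.5444, 0.0927, 0.1135]
orientation: [1.0, 0.022, -0.001, 0.0]
force: [0.3, 0.9, 0.2]
width: -0.0
grip_force: 0.0
```

Emit:
{"api": "arm_command", "payload": {
  "plan": [
    [[0,0,0.008,0,0,0,0],[0,0,0.007,0,0,0,0],[0,0,0.004,0,0,0,0],[0,0,0,0,0,0,0]]
  ]
}}

```text
t: 19.4
position: [0.5452, 0.0932, 0.0958]
orientation: [1.0, 0.023, -0.0, 0.0]
force: [-1.0, 0.8, 0.5]
width: 0.0
grip_force: 0.0
```

Emit:
{"api": "arm_command", "payload": {
  "plan": [
    [[0,0,0.003,0,0,0,0],[0,0,0.001,0,0,0,0],[0,0,0,0,0,0,0]]
  ]
}}

```text
t: 19.7
position: [0.5456, 0.0932, 0.0929]
orientation: [1.0, 0.023, 0.0, -0.0]
force: [-2.7, 0.5, 9.2]
width: -0.004
grip_force: 4.9
```

Emit:
{"api": "arm_command", "payload": {
  "plan": [
    [[0,0,0.001,0,0,0,0],[0,0,0,0,0,0,0]]
  ]
}}

```text
t: 19.9
position: [0.5457, 0.0931, 0.0927]
orientation: [1.0, 0.023, 0.001, -0.0]
force: [-7.2, -0.3, 27.0]
width: 0.0
grip_force: 13.3
```

The lid bottomed out at tip z = 68 mm (the lid top) with 27 N, so it is shut. Next, I'll put the shut fingers to the right of the hook knob.

Emit:
{"api": "arm_command", "payload": {
  "plan": [
    [[0,0,-0.02,0,0,0,0],[0,0,-0.045,0,0,0,0],[0,0,-0.045,0,0,0,0],[0.0087,0.035,0,0,0,0,0],[0.0087,0.035,0,0,0,0,0],[0.0087,0.035,0,0,0,0,0],[0.0087,0.035,0,0,0,0,0],[0,0,0,0,0,0,0],[0,0,0,0,0,0,0]]
  ]
}}

```text
t: 20.8
position: [0.5865, -0.0459, 0.2012]
orientation: [1.0, 0.022, -0.0, -0.0]
force: [-0.4, 0.8, 0.3]
width: -0.002
grip_force: 0.0
```

Run:
```python
from h import *
s=manip.get_state();print(s['position'].round(4),s['orientation'].round(4),s['force'].round(1))
t=cam('top','t8.png');w=cam('wrist','w8.png');sc=cam('scene','s8.png')
# lid surface uniform? stud: bright blob on the dark lid, in top view
g=t['image'].max(2); x0,y0,x1,y1=285,215,316,262
print('lid grey',np.median(g[205:285,252:312]),'pix>120:')
for nm,c,box in (('w',w,None),('sc',sc,None)):
    u=proj(c,[.597,.051,.084]); k=proj(c,[.578,-.005,.115]); print(nm,'stud exp',u.round(0),'knob exp',k.round(0))
u=proj(t,[.597,.051,.084]).round().astype(int); print(u); print(g[u[1]-7:u[1]+8,u[0]-8:u[0]+9])
```

```text
[ 0.5865 -0.0459  0.2012] [ 9.998e-01  2.180e-02 -0.000e+00 -1.000e-04] [-0.4  0.8  0.3]
lid grey 89.0 pix>120:
w stud exp [191. 222.] knob exp [263. 266.]
sc stud exp [315. 246.] knob exp [295. 225.]
[313 235]
[[ 84  85  85  85  89  93  87  90  87  91 100 106 104 107 106 106 107]
 [ 83  86  89  92  96  96  98  96  93  95 102 105 107 106 108 105 105]
 [ 83  85  90  97 102 105 107 102  95 100 102 107 107 107 106 109 109]
 [ 85  88  94 103 105 107 105  99  99  98 104 106 106 108 104 107 107]
 [ 83  89  97 106 108 106 107 101  97 100 106 108 111 107 111 110 109]
 [ 83  93  97 104 107 108 103  97  99 100 107 109 110 107 111 109 110]
 [ 88  84  95 101 104 102 103  98  96 101 107 110 109 109 111 111 112]
 [ 83  89  95 102 103 103 103  97  95 103 111 111 108 111 112 110 109]
 [ 81  83  89  94 102 101 102  95 100 104 108 109 114 110 111 113 111]
 [ 82  80  86  88  95  97  97  95 100 105 109 113 109 109 109 112 111]
 [ 81  81  82  83  84  87  88  89  98 105 112 111 111 113 112 111 110]
 [ 80  78  84  82  83  81  83  89  96 106 110 112 114 113 113 113 114]
 [ 84  83  82  80  82  80  83  91 100 110 111 114 116 115 112 113 114]
 [ 85  82  80  83  83  78  84  89 101 109 114 116 113 115 114 115 114]
 [ 81  82  80  83  82  82  84  94 104 114 116 116 115 116 119 117 117]]
```

Emit:
{"api": "arm_command", "payload": {
  "plan": [
    [[0,0,0.045,0,0,0,0],[0,0,0.035,0,0,0,0],[0,0,0.007,0,0,0,0],[0,0,0,0,0,0,0],[0,-0.01,0,0,0,0,0],[0,-0.01,0,0,0,0,0],[0,-0.01,0,0,0,0,0],[0,0,0,0,0,0,0]]
  ]
}}

```text
t: 21.75
position: [0.5893, -0.0147, 0.1168]
orientation: [1.0, 0.023, 0.004, 0.001]
force: [1.0, -2.0, 1.4]
width: 0.0
grip_force: 1.3
```

Emit:
{"api": "arm_command", "payload": {
  "plan": [
    [[0,-0.008,0,0,0,0,0],[0,-0.008,0,0,0,0,0],[0,-0.006,0,0,0,0,0],[0,0,0,0,0,0,0]]
  ]
}}

```text
t: 22.15
position: [0.584, 0.008, 0.1147]
orientation: [1.0, 0.023, 0.0, -0.0]
force: [-0.4, -0.2, 1.6]
width: -0.001
grip_force: 0.0
```

Emit:
{"api": "arm_command", "payload": {
  "plan": [
    [[0,-0.004,0,0,0,0,0],[0,-0.004,0,0,0,0,0],[0,-0.002,0,0,0,0,0],[0,0,0,0,0,0,0]]
  ]
}}

```text
t: 22.55
position: [0.5836, 0.0148, 0.1143]
orientation: [1.0, 0.023, -0.0, 0.001]
force: [-1.1, -25.3, 2.0]
width: -0.001
grip_force: 12.5
```

Emit:
{"api": "arm_command", "payload": {
  "plan": [
    [[0,-0.001,0,0,0,0,0],[0,0,0,0,0,0,0]]
  ]
}}

```text
t: 22.75
position: [0.5836, 0.0151, 0.1143]
orientation: [1.0, 0.023, -0.0, 0.002]
force: [-2.2, -30.9, 2.1]
width: 0.001
grip_force: 15.9
```

Emit:
{"api": "arm_command", "payload": {
  "plan": [
    [[0,0.01,0,0,0,0,0],[0,0.02,0,0,0,0,0],[0,0,-0.045,0,0,0,0],[0,0,-0.045,0,0,0,0],[-0.02,0.02,-0.03,0,0,0,0],[-0.03,0.0,-0.03,0,0,0,0],[0,0,0,0,0,0,0],[0,0,0,0,0,0,0]]
  ]
}}

```text
t: 23.55
position: [0.5361, -0.0345, 0.265]
orientation: [1.0, 0.022, 0.001, 0.0]
force: [0.8, 0.8, -0.3]
width: 0.0
grip_force: 0.0
```

Run:
```python
from h import *
s=manip.get_state();print(s['position'].round(4),s['orientation'].round(4))
w=cam('wrist','w9.png')
for n,p in (('pivot',[.5531,.0222,.079]),('knobtop',[.5875,.0353,.115]),('stud',[.6,.054,.084])): print(n,proj(w,p).round(0))
g=cv2.cvtColor(w['image'],cv2.COLOR_RGB2GRAY)
q=proj(w,[.59,.035,.09]).astype(int); x0,y0=q-60
p=g[y0:y0+120,x0:x0+120]; p=cv2.resize(p,(60,40),interpolation=cv2.INTER_AREA); print(x0,y0)
ch=' .:-=+*#%@'
for r in p: print(''.join(ch[min(9,int(v)//22)] for v in r))
```

```text
[ 0.5361 -0.0345  0.265 ] [9.998e-01 2.230e-02 9.000e-04 0.000e+00]
pivot [264. 201.]
knobtop [238. 163.]
stud [225. 145.]
186 98
---------------------------::::::::=++++++++++++++++++++++#@
---------------------------::::::::=++++++++++++++++++++++#@
---------------------------::::::::=++++++++++++++++++++++%@
---------------------------::::::::=++++++++++++++++++++++%@
---------------------------::::::::=++++++++++++++++++++++*%
===-------------------------:::::::-++++++++++++++++++++++++
+++++=----------------------:::::::-++++++++++++++++++++++++
++++++=--------------=------:::::::-++++++++++++++++++++++++
+++++++=-----------====-----:::::::-++++++++++++++++++++++++
++++++++=-------========----:::::::-++++++++++++++++++++++++
+++++++++=----===========---::::::::++++++++++++++++++++++++
+++++++++=-===============--::::::::++++++++++++++++++++++++
+++++++++++-==========-====-::::::::++++++++++++++++++++++++
+++++++++++--==========-====-:::::::++++++++++++++++++++++++
+++++++++++----========-=====-::::::++++++++++++++++++++++++
+++++++++++-----=======-======-:::::=++++++++++++++++++
[... 769 characters left out ...]
:-----=====-------=@@@@@@@@@@
------------------------------::-----======-----==@@@@@@@@@@
------------------------------::---=========---===@@@@@@@@@@
------------------------------::-===========---*+-@@@@@@@@@@
------------------------------::====-:::-====--*+-@@@@@@@@@@
------------------------------:-===-::::::=====*+=@@@@@@@@@@
------------------------------:-===:::::::-====*+=@@@@@@@@@@
------------------------------::===-::::::====+*+=@@@@@@@@@@
------------------------------::-===--::-====+**+=%@@@@@@@@@
------------------------------:::-==========+***+-%@@@@@@@@@
------------------------------:::----=====--*****=%@@@@@@@@@
------------------------------:::----------=*****=%@@@@@@@@@
```

```bash
python3 -c "
from rig import manip
print(manip.job_done())"
```

```text
the job is handed in; nothing more can be done
None
```

The job is handed in at about 24 s of the 72 s limit: the grommet and cap stand upright in their pockets, the lid is shut, and the hook is against its stop with its J end round the stud.

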